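Put the hand sanders away in their fitted holders

TASK

Sanding is done: put the three hand sanders (the round pad, the long board and the beech block) away, each lying flat in the wooden holder made for its shape. The beech block is still held in the small press: swing the hold-down bar up and right over until it stays open, and leave it open, then slide the block forward from under the lip of the heel stop before you lift it. The pine wedge is not a sander; leave it where it lies.

Things in the scene. Friction and masses are not known exactly. Their poses are not given: they have to be found in the camera images.
- round_pad: Round hand-sanding pad standing on its face: disc 80 mm across and 17 mm high (grey face below, black plate above), in its middle a neck (24 mm) and a round wooden knob 36 mm across, its straight sides between 39 and 56 mm up, top 60 mm up. Loose, about 0.16 kg. Origin: centre of its underside; z up.
- long_board: Long hand sander lying on its face: aluminium-backed plate 170 (along its x) x 50 x 12 mm, on it a rounded wooden grip 112 x 28 mm from 12 to 46 mm up; take it across the 28 mm. Loose, about 0.24 kg. Origin: centre of its underside; z up.
- beech_block: Plain beech sanding block, 52 (along its x) x 110 (along its y) x 42 mm high, about 0.16 kg. At the start it lies in the press, its long side along the press's x. Origin: centre of its underside; z up.
- round_holder: Fixed square wooden holder 122 x 122 x 16 mm with a round pocket 96 mm across and 10 mm deep, for the round pad. Origin: centre of its underside (pocket centre); pocket floor 6 mm up.
- long_holder: Fixed wooden holder 206 (along its x) x 86 x 16 mm with a rectangular pocket 186 x 66 mm, 10 mm deep, thumb notches 50 mm wide in the middle of its long rims, for the long board, either way round. Origin: centre of its underside (pocket centre); pocket floor 6 mm up.
- block_holder: Fixed wooden holder 146 (along its x) x 88 x 16 mm with a rectangular pocket 126 x 68 mm, 10 mm deep, thumb notches 50 mm wide in the middle of its long rims, for the beech block, long side along the holder's x, either way round. Origin: centre of its underside (pocket centre); pocket floor 6 mm up.
- press: Small fixed press, front to -x. Plywood bed x -115..+100, y +-46 mm, top 15 mm up. The block lies on it, centre near x = -31 mm, between guide strips 7 mm high, 4 mm clear. Steel heel stop at x = +28 mm; its lip, 61 to 66 mm up, reaches forward over the block to x = +5 mm: slide the block at least 25 mm to -x, then lift. Hinge lugs 90 mm high at x = 75 mm. Origin: centre, bench level.
- press_bar (a joint): Hinge of the press's hold-down bar: 0 = down on the block, grows as it is lifted, 1.57 = upright, 2.6 = fallen right back on its stop pin (open; handle then 175 mm up, behind the press). The hinge line runs along the press's y at x = +75 mm, z = 77.5 mm. The bar is light (0.22 kg), free-turning with no spring: it falls shut before upright, falls open and stays there beyond it.
- press_bar_handle (a point): Middle of the bar's cross handle, a black rod 17 mm thick and 50 mm long along the press's y, at the bar's free end, 190 mm from the hinge line (bar down: press x = -115 mm, z = 77.5 mm). Pinched at its two ends it turns between the fingers. Its axes are those of the press turned with the bar.
- pine_wedge: Pine wedge, 34 (x) x 120 (y) x 32 mm, loose. Not a sander; to be left alone. Origin: centre of its underside.
Things that resemble listed ones, but are neither listed nor needed, are in the scene too. Leave any purple look-alike of the long_board alone.

How it is judged:
By the outcome, as a careful person would: the job done as asked, in the order asked, and still so for the second after the job is handed in, with the robot touching nothing.
It also fails if it takes over 109 s, if anything falls off the work surface, if the arm or the gripper's body presses on something with over 40 N, if the wrist force passes 120 N, or if a joint passes its speed limit or range.

ROBOT

A 6-joint arm with a two-finger parallel gripper is mounted at the origin on a cart in front of the work surface, level with it; the furniture and walls round the work are solid. World frame = base frame: x ahead of the robot, y to its left, z up, the work surface at z = 0. Lengths are in m, angles in rad, forces in N, time in s.
With the tool pointing down it reaches from about 0.375 to 0.9 m from the base axis. Payload 3.1 kg.
Tool frame: the origin (TCP) lies at the very end of the fingers, on their centre line; the grasp point (between the pads) lies 19 mm behind it; z points along the fingers, y is the line along which they close (so a half turn about z gives the same grasp; the last joint's range is limited). The gripper opens to 87 mm and grips with 3 to 60 N. Pads are 19 mm wide; open, the fingers measure 117 mm over their backs; the gripper's body (75 mm by 190 mm) begins 51 mm behind the grasp point.
Start: joints at [-1.3, 0.527, 1.433, -0, 1.181, -0.178], TCP at [0.271, -0.563, 0.223] pointing down, gripper open.
Joint ranges: [-3.08, 3.08], [-0.75, 2.2], [0.22, 2.44], [-1.43, 4.57], [0, 2.65], [-2.85, 2.85]. Speed limits (rad/s): [2.79, 2.79, 3.14, 3.14, 3.14, 3.14].

INTERFACE

Orientations are given as a unit quaternion [w, x, y, z].
In Python, from plant import sense, get_image, camera_params, finish_job gives the robot as it stands. The module is installed in compiled form; this text tells all that it offers.
- The arm moves only by the tool carry_out, never from a script. Its argument "commands" is a list of rows, each an object of numbers: "x", "y", "z": the shift along the tool's x, y, z in units of 0.1 m (1.0 is 0.1 m); "wx", "wy", "wz": the turn, a rotation vector about the tool's x, y, z in units of 180 degrees (1.0 is 180 degrees); "jaw": the opening, from -1 (shut) to 1 (fully open). A call has 1 to 10 rows; each row shifts and turns the commanded pose from where the row before left it, along the tool's axes as they then stand; what a row does not reach is not made up. A row lasts 1/8 s, in which the tool goes at most 62.5 mm and 10.7 degrees, less where a joint would pass 70% of its speed; a pose out of reach is approached as far as the arm can. A call with a number of a shift or a turn outside -1 to 1 is refused whole. A call with a gripper value outside its range is refused whole. The fingers move at their own pace and stop on an object; "squeeze" is the grip in N (left out, the last holds). Time passes only in rows, so rows that do not move let the fingers close. It gives the time, the measured TCP pose, the force, the opening and the grip force at its end, in the units of the state.
- sense(): the state, without advancing time (a new reading comes with each control period).
- get_image(name): name is "scene" or "top"; returns the picture (420x560x3 uint8, red, green, blue); there is no depth.
- camera_params(name): a dict with "K" (3x3 intrinsics, pixels), "rvec" (rotation vector, rad) and "tvec" (3), from world to camera coordinates, as OpenCV has them. Camera axes: x right, y down, z forward; pixel columns grow to the right and rows downward; lengths in m; the calibration is good to about 2 mm. A picture is of the moment at which its call begins. camera_params takes no time and is no camera call.
- finish_job(): hands the job in; it is judged then, once.
The state is a dict: "time_s": time; "joint_positions": joint angles; "joint_velocities": joint speeds; "joint_torque": joint torques, N m; "ee_pos": TCP position; "tool_rot": TCP orientation; "force": force on the tool from outside, world axes, zero at the start; "torque": the same for the moment, N m; "gripper_width": finger opening in m; "grasp_force": force on a finger pad.
Only numpy, scipy, OpenCV 4.12 (cv2) and the standard library are available. Lean on these libraries where they do the work, as an engineer would, in place of code of your own. Each camera call takes 0.05 s, during which the arm holds its last target. There are 200 camera calls.

## Working session

There is one attempt and no reset: what is moved stays moved. The work goes in short steps, Python scripts to look and compute and a tool call to move; the robot and the scene stay as the last step left them, time stands still between calls to the robot, and variables do not carry over. Pictures are saved under pics/ and viewed, at most 14 in all, crops included, and the job is handed in when it is done.

Besides the shell and the picture viewer there is one more tool, called after ">>>" as name(argument=value, ...), one argument or row to a line, values as JSON. carry_out: Moves the arm, as the interface text tells. Shifts and turns lie within -1 to 1; 1 stands for 0.1 m of shift or 180 degrees of turn. Its arguments: {"type":"object","properties":{"commands":{"type":"array"},"squeeze":{"type":"number"}},"required":["commands"]}

```bash
mkdir -p pics
cat > h.py <<'E'
import numpy as np, cv2
from plant import sense, get_image, camera_params
def P(n):
    c=camera_params(n); return np.array(c["K"],float),cv2.Rodrigues(np.array(c["rvec"],float))[0],np.array(c["tvec"],float).ravel()
def ray(n,u,v,z):
    K,R,t=P(n); d=R.T@np.linalg.solve(K,[u,v,1.]); o=-R.T@t
    return (o+d*(z-o[2])/d[2]).round(4)
def proj(n,p):
    K,R,t=P(n); q=K@(R@np.asarray(p,float)+t); return (q[:2]/q[2]).round(1)
def shot(n,f):
    im=get_image(n); cv2.imwrite("pics/"+f,im[:,:,::-1]); return im
E
python3 - <<'E'
from h import *
for n in("scene","top"):
    shot(n,n+"0.png"); K,R,t=P(n); print(n,K.round(1).tolist(),(-R.T@t).round(3),R.round(2).tolist())
s=sense(); print({k:np.round(v,3).tolist() for k,v in s.items()})
E
```

```text
scene [[414.7, 0.0, 278.6], [0.0, 414.7, 205.7], [0.0, 0.0, 1.0]] [-0.317  0.902  0.847] [[-0.74, -0.67, -0.0], [-0.35, 0.39, -0.85], [0.57, -0.63, -0.53]]
top [[507.1, 0.0, 274.6], [0.0, 507.1, 206.4], [0.0, 0.0, 1.0]] [0.205 0.012 1.734] [[-0.03, -1.0, 0.01], [-0.98, 0.03, -0.17], [0.17, -0.01, -0.98]]
{'time_s': 0.1, 'joint_positions': [-1.3, 0.528, 1.434, -0.0, 1.181, -0.178], 'joint_velocities': [-0.0, -0.002, -0.002, 0.0, -0.003, -0.001], 'joint_torque': [0.0, -44.098, -17.715, 0.063, 0.053, -0.0], 'ee_pos': [0.271, -0.562, 0.222], 'tool_rot': [-0.001, 0.975, 0.223, -0.0], 'force': [-0.282, -0.252, -0.797], 'torque': [0.029, 0.015, 0.01], 'grasp_force': 0.0, 'gripper_width': 0.088}
```

View pics/scene0.png

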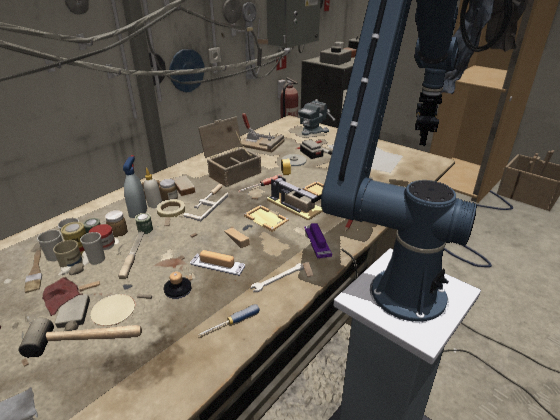

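View pics/top0.png

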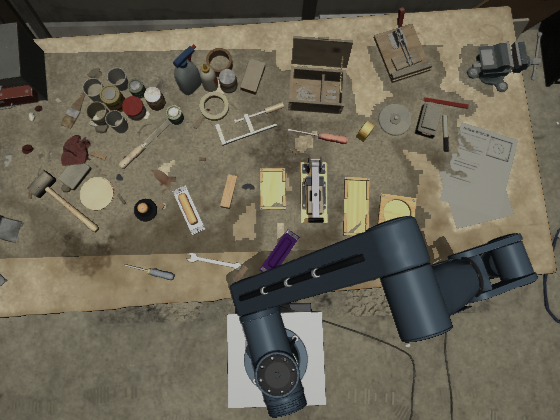

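The top view shows the round pad at (145,209), long board (188,208), wedge (229,191), block holder (272,188), press (314,190), long holder (356,205), round holder (397,210) and the purple look-alike (280,250). An enlarged crop will confirm these.

Run:
```python
import cv2
a=cv2.imread("pics/top0.png")[150:240,120:280]; b=cv2.imread("pics/top0.png")[145:240,255:415]
cv2.imwrite("pics/c1.png",cv2.resize(cv2.vconcat([a[:85],b[:]]),None,fx=3.3,fy=3.3,interpolation=cv2.INTER_CUBIC)[:600])
s=cv2.imread("pics/scene0.png")[165:300,150:340]
cv2.imwrite("pics/c2.png",cv2.resize(s,None,fx=4,fy=4,interpolation=cv2.INTER_CUBIC))
```

```text
(no output)
```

View pics/c1.png

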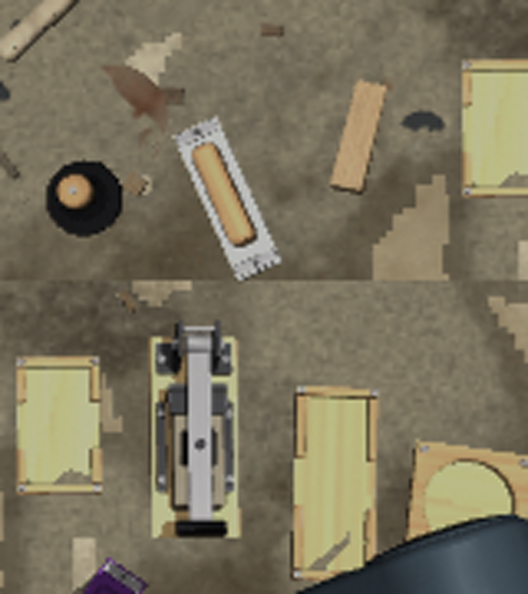

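View pics/c2.png

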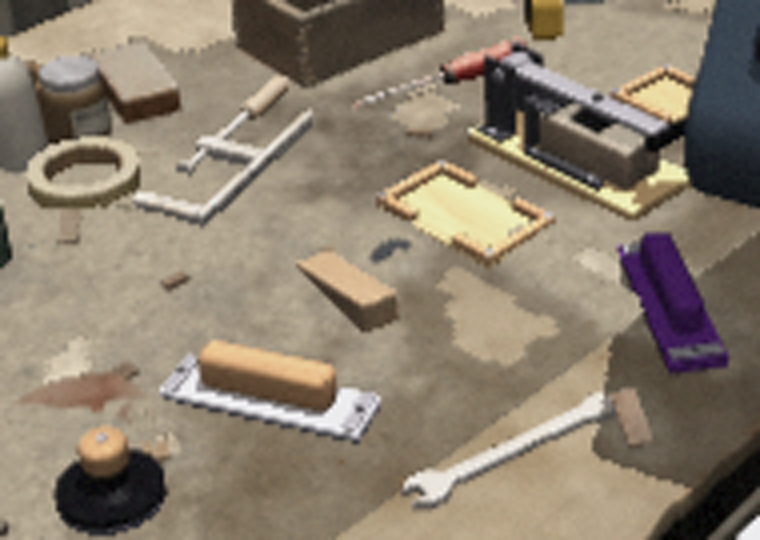

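Run:
```python
from h import *
im=cv2.imread("pics/top0.png"); hsv=cv2.cvtColor(im,cv2.COLOR_BGR2HSV)
def obj(name,box,lo,hi,z,k=3):
    x0,y0,x1,y1=box; m=cv2.inRange(hsv[y0:y1,x0:x1],np.array(lo),np.array(hi))
    m=cv2.morphologyEx(m,cv2.MORPH_CLOSE,np.ones((k,k)))
    c=max(cv2.findContours(m,0,2)[0],key=cv2.contourArea).reshape(-1,2)+[x0,y0]
    w=np.array([ray("top",u,v,z)[:2] for u,v in c],np.float32)
    r=cv2.minAreaRect(w*1000); 
    print(name,cv2.boundingRect(c.astype(np.int32)),"ctr",np.round(r[0],1),"size",np.round(r[1],1),"ang",round(r[2],1),"fillarea",cv2.contourArea(c.astype(np.int32)))
for n,(u,v) in dict(rim=(260,178),floor=(272,190),table=(240,165),bed=(305,175),plate=(183,195),disc=(138,215),grip=(188,208),wedge=(229,190),knob=(143,207)).items(): print(n,hsv[v,u])
Y=([15,90,100],[32,255,255])
obj("blockh",(252,160,294,216),[8,85,90],[32,255,255],.014)
obj("longh",(336,170,374,245),[8,85,90],[32,255,255],.014)
obj("roundpocket",(376,185,418,224),[22,85,120],[32,255,255],.006)
obj("roundh",(374,185,420,235),[8,85,90],[32,255,255],.014)
obj("bed",(296,150,334,230),[15,70,90],[32,255,255],.015)
obj("bar",(304,150,330,230),[0,0,140],[179,40,255],.09)
obj("plate",(165,180,212,242),[0,0,130],[179,60,255],.012,5)
obj("grip",(165,180,212,242),[5,100,120],[22,255,255],.044)
obj("disc",(128,190,162,226),[0,0,0],[179,255,45],.017)
obj("knob",(128,190,162,226),[5,90,110],[25,255,255],.056)
obj("wedge",(212,165,244,216),[5,85,90],[20,255,255],.02)
```

```text
rim [ 19  78 179]
floor [ 31  76 187]
table [ 22  57 121]
bed [ 30  64 187]
plate [ 22  98 184]
disc [120  12  22]
grip [ 23  94 185]
wedge [ 18  92 183]
knob [ 17  81 177]
blockh (260, 168, 26, 15) ctr [622.6  -6.3] size [49.7 87.3] ang 1.0 fillarea 77.5
longh (344, 177, 26, 59) ctr [ 504.2 -293.7] size [ 86.6 205. ] ang 86.5 fillarea 1254.5
roundpocket (380, 207, 23, 14) ctr [ 467.  -409.1] size [76.  40.9] ang 64.1 fillarea 38.0
roundh (378, 194, 42, 30) ctr [ 483.9 -437.9] size [134.7 105.8] ang 80.8 fillarea 396.0
bed (300, 162, 12, 61) ctr [ 558.6 -118.2] size [213.1  29.1] ang 1.8 fillarea 48.0
bar (311, 159, 9, 58) ctr [ 557.2 -147.6] size [ 26.9 193.3] ang 88.5 fillarea 327.5
plate (172, 185, 33, 50) ctr [513.  280.6] size [176.2  66.8] ang 22.8 fillarea 664.5
grip (179, 194, 18, 30) ctr [506.9 285.4] size [108.4  24.3] ang 23.8 fillarea 190.0
disc (134, 199, 23, 23) ctr [508.8 433.3] size [77.1 75.2] ang 0.7 fillarea 383.5
knob (137, 203, 10, 10) ctr [510.4 435.5] size [31.  30.1] ang 1.0 fillarea 62.0
wedge (220, 174, 19, 34) ctr [571.5 145.7] size [ 36.4 120. ] ang 73.5 fillarea 288.0
```

The crops confirm the identities. The wooden-gripped silver plate at (188,208) is the long board; the purple one at (280,250) is the look-alike. The grey-brown block under the bar at (314,195) is the beech block, and the plain stick at (229,191) is the wedge. Next I refine the press and block holder.

```bash
cat >> h.py <<'E'
def st():
    s=sense(); from scipy.spatial.transform import Rotation as Ro
    q=s["tool_rot"]; R=Ro.from_quat([q[1],q[2],q[3],q[0]]).as_matrix(); return s,np.array(s["ee_pos"]),R,np.degrees(np.arctan2(R[1,0],R[0,0]))
def go(x,y,z,psi=None):
    """rotation (wz units) first, then shift in tool axes after it (units 0.1 m)"""
    s,p,R,a=st(); psi=a if psi is None else psi; w=(a-psi+180)%360-180; c,n=np.cos(np.radians(psi)),np.sin(np.radians(psi)); d=np.array([x,y,z])-p
    print("t",round(s["time_s"],2),"p",p.round(4),"psi",round(a,2),"tilt",round(R[2,2],4),"F",np.round(s["force"],1),"w",round(s["gripper_width"],4),"g",round(s["grasp_force"],1))
    print(" wz tot %.4f  then x %.3f y %.3f z %.3f"%(w/180,(d[0]*c+d[1]*n)*10,(d[0]*n-d[1]*c)*10,-d[2]*10))
E
python3 - <<'E'
from h import *
im=cv2.imread("pics/top0.png"); hsv=cv2.cvtColor(im,cv2.COLOR_BGR2HSV)
def cs(name,box,lo,hi,z):
    x0,y0,x1,y1=box; m=cv2.inRange(hsv[y0:y1,x0:x1],np.array(lo),np.array(hi))
    m=cv2.morphologyEx(cv2.morphologyEx(m,cv2.MORPH_OPEN,np.ones((2,2))),cv2.MORPH_CLOSE,np.ones((5,5)))
    c=max(cv2.findContours(m,0,2)[0],key=cv2.contourArea).reshape(-1,2)+[x0,y0]
    w=np.array([ray("top",u,v,z)[:2] for u,v in c],np.float32); r=cv2.minAreaRect(w*1000)
    print(name,cv2.boundingRect(c.astype(np.int32)),np.round(r[0],1),np.round(r[1],1),round(r[2],1))
cs("blockh",(257,164,290,213),[12,50,150],[35,255,255],.014)
cs("bed",(297,158,332,226),[12,50,150],[35,255,255],.015)
cs("handle",(304,213,330,226),[0,0,0],[179,255,60],.08)
cs("longh",(340,172,374,245),[10,55,145],[32,255,255],.014)
f=lambda u,v:(255+u/3.3-.35,145+(v-280.5)/3.3-.35)
for n,z,L in(("blockh",.014,[(17,358),(100,357),(102,493),(17,490)]),("bed",.015,[(151,337),(238,338),(238,538),(151,538)]),("handle",.08,[(177,527),(228,527)]),("longh",.014,[(297,388),(378,390),(374,571),(293,577)]),("roundh",.014,[(415,440),(528,458)])):
    w=np.array([ray("top",*f(*p),z)[:2] for p in L]); print(n,w.tolist(),w.mean(0).round(4))
E
```

```text
blockh (261, 169, 29, 41) [571.4 -14.4] [ 97.4 141.7] 88.4
bed (302, 203, 10, 23) [ 480.2 -119.9] [31. 77.] 87.6
handle (308, 213, 17, 13) [ 452.1 -145.7] [52.5 40.1] 88.5
longh (345, 178, 26, 59) [ 500.9 -295.8] [ 85.3 205.4] 85.1
blockh [[0.6467, 0.0366], [0.6455, -0.0512], [0.4994, -0.0486], [0.505, 0.0399]] [ 0.5742 -0.0058]
bed [[0.6656, -0.106], [0.6621, -0.1982], [0.4481, -0.1883], [0.4505, -0.0979]] [ 0.5566 -0.1476]
handle [[0.4516, -0.1202], [0.4502, -0.1712]] [ 0.4509 -0.1457]
longh [[0.6063, -0.2581], [0.6019, -0.3437], [0.4099, -0.3278], [0.4059, -0.2435]] [ 0.506  -0.2933]
roundh [[0.547, -0.3793], [0.5246, -0.4968]] [ 0.5358 -0.4381]
```

```bash
python3 -c "
from h import *
go(.45,-.1445,.2,-2.2)"
```

```text
t 0.1 p [ 0.271  -0.5625  0.2217] psi 25.72 tilt -1.0 F [-0.3 -0.3 -0.8] w 0.0876 g 0.0
 wz tot 0.1551  then x 1.628 y -4.245 z 0.217
```

>>> carry_out(
  commands=[
    {"wz": 0.052, "z": 0.05},
    {"wz": 0.052, "z": 0.08},
    {"wz": 0.051, "z": 0.087},
    {"x": 0.2, "y": -0.53},
    {"x": 0.2, "y": -0.53},
    {"x": 0.2, "y": -0.53},
    {"x": 0.2, "y": -0.53},
    {"x": 0.2, "y": -0.53},
    {"x": 0.2, "y": -0.53},
    {"x": 0.2, "y": -0.53},
  ],
)

```text
schema error: expected keys x, y, z, wx, wy, wz, jaw
```

>>> carry_out(
  commands=[
    {"x": 0.2, "y": -0.53},
    {},
    {},
  ],
)

```text
schema error: expected keys x, y, z, wx, wy, wz, jaw
```

Run:
```python
from h import *
go(.45,-.1445,.064,-2.2)
im=shot("top","t1.png"); s=shot("scene","s1.png")
a=cv2.resize(im[150:240,260:430,::-1],None,fx=4,fy=4,interpolation=2)[:,:680]
b=cv2.resize(s[160:240,250:370,::-1],None,fx=3,fy=3,interpolation=2)
cv2.imwrite("pics/c3.png",cv2.vconcat([a,cv2.copyMakeBorder(b,0,0,0,680-360,0)]))
```

```text
t 0.1 p [ 0.271  -0.5625  0.2217] psi 25.72 tilt -1.0 F [-0.3 -0.3 -0.8] w 0.0876 g 0.0
 wz tot 0.1551  then x 1.628 y -4.245 z 1.577
```

View pics/c3.png

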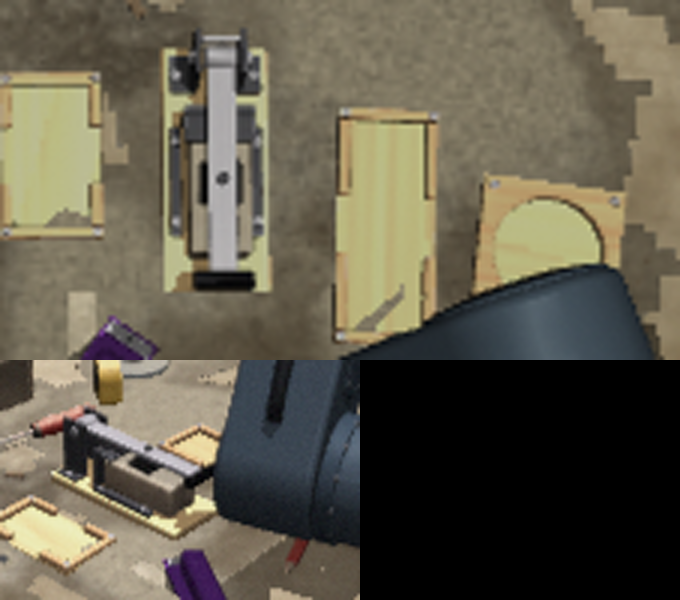

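The rows were refused because every key is required, so the picture shows the unmoved scene, with the round pocket at crop (548,245).

>>> carry_out(
  commands=[
    {"x": 0, "y": 0, "z": 0.05, "wx": 0, "wy": 0, "wz": 0.052, "jaw": 1},
    {"x": 0, "y": 0, "z": 0.08, "wx": 0, "wy": 0, "wz": 0.052, "jaw": 1},
    {"x": 0, "y": 0, "z": 0.08, "wx": 0, "wy": 0, "wz": 0.051, "jaw": 1},
    {"x": 0.2, "y": -0.53, "z": 0, "wx": 0, "wy": 0, "wz": 0, "jaw": 1},
    {"x": 0.2, "y": -0.53, "z": 0, "wx": 0, "wy": 0, "wz": 0, "jaw": 1},
    {"x": 0.2, "y": -0.53, "z": 0, "wx": 0, "wy": 0, "wz": 0, "jaw": 1},
    {"x": 0.2, "y": -0.53, "z": 0, "wx": 0, "wy": 0, "wz": 0, "jaw": 1},
    {"x": 0.2, "y": -0.53, "z": 0, "wx": 0, "wy": 0, "wz": 0, "jaw": 1},
    {"x": 0.2, "y": -0.53, "z": 0, "wx": 0, "wy": 0, "wz": 0, "jaw": 1},
    {"x": 0.2, "y": -0.53, "z": 0, "wx": 0, "wy": 0, "wz": 0, "jaw": 1},
  ],
)

```text
time_s: 1.45
ee_pos: [0.4258, -0.1961, 0.2016]
tool_rot: [0.0, 1.0, -0.019, 0.0]
force: [1.7, -0.4, -0.5]
gripper_width: 0.0869
grasp_force: 0.0
```

>>> carry_out(
  commands=[
    {"x": 0.2, "y": -0.53, "z": 0, "wx": 0, "wy": 0, "wz": 0, "jaw": 1},
    {"x": 0, "y": 0, "z": 0, "wx": 0, "wy": 0, "wz": 0, "jaw": 1},
    {"x": 0, "y": 0, "z": 0, "wx": 0, "wy": 0, "wz": 0, "jaw": 1},
  ],
)

```text
time_s: 1.82
ee_pos: [0.4474, -0.1456, 0.2016]
tool_rot: [0.0, 1.0, -0.019, 0.0]
force: [0.1, 0.0, -0.7]
gripper_width: 0.0868
grasp_force: 0.0
```

Run:
```python
from h import *
go(.45,-.1445,.064,-2.2)
im=shot("top","t1.png"); s=shot("scene","s1.png")
a=cv2.resize(im[150:240,260:430,::-1],None,fx=4,fy=4,interpolation=2)[:,:680]
b=cv2.resize(s[160:240,250:370,::-1],None,fx=3,fy=3,interpolation=2)
cv2.imwrite("pics/c4.png",cv2.vconcat([a,cv2.copyMakeBorder(b,0,0,0,680-360,0)]))
```

```text
t 1.82 p [ 0.4474 -0.1456  0.2016] psi -2.12 tilt -1.0 F [ 0.1  0.  -0.7] w 0.0868 g 0.0
 wz tot 0.0004  then x 0.026 y -0.012 z 1.376
```

View pics/c4.png

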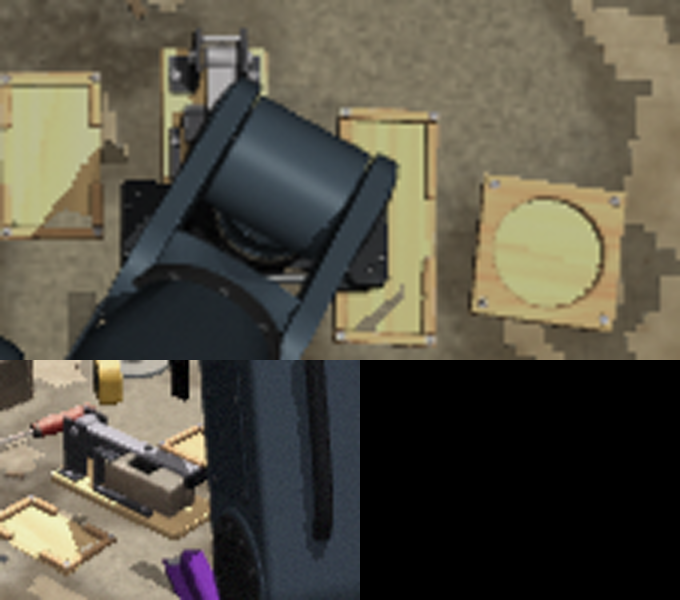

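>>> carry_out(
  commands=[
    {"x": 0.02, "y": -0.01, "z": 0.4, "wx": 0, "wy": 0, "wz": 0, "jaw": 1},
    {"x": 0, "y": 0, "z": 0.4, "wx": 0, "wy": 0, "wz": 0, "jaw": 1},
    {"x": 0, "y": 0, "z": 0.4, "wx": 0, "wy": 0, "wz": 0, "jaw": 1},
    {"x": 0, "y": 0, "z": 0.17, "wx": 0, "wy": 0, "wz": 0, "jaw": 1},
    {"x": 0, "y": 0, "z": 0, "wx": 0, "wy": 0, "wz": 0, "jaw": -1},
    {"x": 0, "y": 0, "z": 0, "wx": 0, "wy": 0, "wz": 0, "jaw": -1},
    {"x": 0, "y": 0, "z": 0, "wx": 0, "wy": 0, "wz": 0, "jaw": -1},
    {"x": 0, "y": 0, "z": 0, "wx": 0, "wy": 0, "wz": 0, "jaw": -1},
  ],
  squeeze=12,
)

```text
time_s: 2.92
ee_pos: [0.4497, -0.1449, 0.0654]
tool_rot: [0.0, 1.0, -0.019, 0.001]
force: [1.3, 0.6, 0.2]
gripper_width: 0.0548
grasp_force: 0.0
```

Run:
```python
from h import *
go(.45,-.1445,.064,-2.2)
g=lambda u,v:(260+u/4-.38,150+v/4-.38)
for q in[(486,176),(625,193),(612,328),(474,313)]: print(ray("top",*g(*q),.014))
print("pocket",ray("top",*g(549,250),.012))
import math
s,p,R,a=st(); n=0
h=np.array([.075+.564-.0,0])
for i,th in enumerate(np.radians([0,12,25,40,55,70,85,100,115,130,142])): print(round(math.degrees(th)),round(1.9*(1-math.cos(th)),3),round(1.9*math.sin(th),3))
```

```text
t 2.92 p [ 0.4497 -0.1449  0.0654] psi -2.19 tilt -1.0 F [1.3 0.6 0.2] w 0.0548 g 0.0
 wz tot 0.0001  then x 0.002 y -0.004 z 0.014
[ 0.5447 -0.3816  0.014 ]
[ 0.5265 -0.5012  0.014 ]
[ 0.4093 -0.481   0.014 ]
[ 0.4255 -0.3635  0.014 ]
pocket [ 0.4787 -0.4323  0.012 ]
0 0.0 0.0
12 0.042 0.395
25 0.178 0.803
40 0.445 1.221
55 0.81 1.556
70 1.25 1.785
85 1.734 1.893
100 2.23 1.871
115 2.703 1.722
130 3.121 1.455
142 3.397 1.17
```

>>> carry_out(
  commands=[
    {"x": 0, "y": 0, "z": 0, "wx": 0, "wy": 0, "wz": 0, "jaw": -1},
    {"x": 0, "y": 0, "z": 0, "wx": 0, "wy": 0, "wz": 0, "jaw": -1},
    {"x": 0, "y": 0, "z": 0, "wx": 0, "wy": 0, "wz": 0, "jaw": -1},
  ],
)

```text
time_s: 3.3
ee_pos: [0.4496, -0.1446, 0.0651]
tool_rot: [0.0, 1.0, -0.019, 0.0]
force: [-0.3, 1.0, 6.0]
gripper_width: 0.0498
grasp_force: 12.0
```

>>> carry_out(
  commands=[
    {"x": 0.03, "y": 0, "z": -0.33, "wx": 0, "wy": 0, "wz": 0, "jaw": -1},
    {"x": 0.085, "y": 0, "z": -0.32, "wx": 0, "wy": 0, "wz": 0, "jaw": -1},
    {"x": 0.14, "y": 0, "z": -0.3, "wx": 0, "wy": 0, "wz": 0, "jaw": -1},
    {"x": 0.19, "y": 0, "z": -0.27, "wx": 0, "wy": 0, "wz": 0, "jaw": -1},
    {"x": 0.235, "y": 0, "z": -0.235, "wx": 0, "wy": 0, "wz": 0, "jaw": -1},
    {"x": 0.27, "y": 0, "z": -0.19, "wx": 0, "wy": 0, "wz": 0, "jaw": -1},
    {"x": 0, "y": 0, "z": 0, "wx": 0, "wy": 0, "wz": 0, "jaw": -1},
  ],
)

```text
time_s: 4.18
ee_pos: [0.5455, -0.1473, 0.2305]
tool_rot: [-0.0, 1.0, -0.019, 0.001]
force: [-2.5, 1.8, 4.3]
gripper_width: 0.0495
grasp_force: 12.0
```

>>> carry_out(
  commands=[
    {"x": 0.3, "y": 0, "z": -0.14, "wx": 0, "wy": 0, "wz": 0, "jaw": -1},
    {"x": 0.32, "y": 0, "z": -0.085, "wx": 0, "wy": 0, "wz": 0, "jaw": -1},
    {"x": 0.33, "y": 0, "z": -0.03, "wx": 0, "wy": 0, "wz": 0, "jaw": -1},
    {"x": 0.33, "y": 0, "z": 0.03, "wx": 0, "wy": 0, "wz": 0, "jaw": -1},
    {"x": 0.32, "y": 0, "z": 0.085, "wx": 0, "wy": 0, "wz": 0, "jaw": -1},
    {"x": 0.3, "y": 0, "z": 0.14, "wx": 0, "wy": 0, "wz": 0, "jaw": -1},
    {"x": 0.27, "y": 0, "z": 0.19, "wx": 0, "wy": 0, "wz": 0, "jaw": -1},
    {"x": 0.235, "y": 0, "z": 0.235, "wx": 0, "wy": 0, "wz": 0, "jaw": -1},
    {"x": 0, "y": 0, "z": 0, "wx": 0, "wy": 0, "wz": 0, "jaw": -1},
  ],
)

```text
time_s: 5.3
ee_pos: [0.7877, -0.154, 0.1838]
tool_rot: [-0.003, 1.0, -0.018, 0.002]
force: [4.5, 5.9, 2.1]
gripper_width: 0.0499
grasp_force: 12.0
```

```bash
python3 -c "
from h import *
go(.5,-.142,.033,-2.2)
import cv2
s=shot('scene','s2.png');t=shot('top','t2.png')
cv2.imwrite('pics/c5.png',cv2.hconcat([cv2.resize(x,(400,400),interpolation=2)[:,:,::-1] for x in (s[110:230,240:360],t[100:240,240:380])]))"
```

```text
t 5.3 p [ 0.7877 -0.154   0.1838] psi -2.08 tilt -1.0 F [4.5 5.9 2.1] w 0.0499 g 12.0
 wz tot 0.0006  then x -2.879 y -0.010 z 1.508
```

View pics/c5.png

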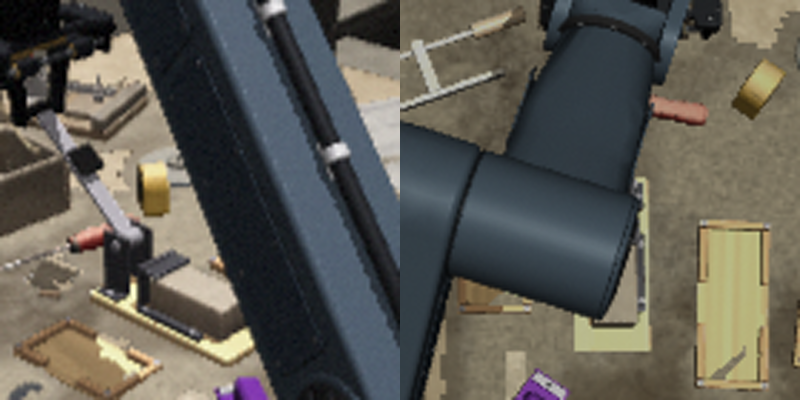

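The bar is leaning back near its stop, held at scene crop (45,115). I release it and lift clear.

>>> carry_out(
  commands=[
    {"x": 0, "y": 0, "z": 0, "wx": 0, "wy": 0, "wz": 0, "jaw": 1},
    {"x": 0, "y": 0, "z": 0, "wx": 0, "wy": 0, "wz": 0, "jaw": 1},
    {"x": 0, "y": 0, "z": 0, "wx": 0, "wy": 0, "wz": 0, "jaw": 1},
    {"x": 0, "y": 0, "z": 0, "wx": 0, "wy": 0, "wz": 0, "jaw": 1},
    {"x": 0, "y": 0, "z": -0.2, "wx": 0, "wy": 0, "wz": 0, "jaw": 1},
    {"x": 0, "y": 0, "z": -0.4, "wx": 0, "wy": 0, "wz": 0, "jaw": 1},
    {"x": 0, "y": 0, "z": -0.4, "wx": 0, "wy": 0, "wz": 0, "jaw": 1},
    {"x": -0.5, "y": 0, "z": 0, "wx": 0, "wy": 0, "wz": 0, "jaw": 1},
    {"x": -0.5, "y": 0, "z": 0, "wx": 0, "wy": 0, "wz": 0, "jaw": 1},
    {"x": 0, "y": 0, "z": 0, "wx": 0, "wy": 0, "wz": 0, "jaw": 1},
  ],
)

```text
time_s: 6.65
ee_pos: [0.68, -0.1526, 0.2876]
tool_rot: [-0.001, 1.0, -0.02, -0.002]
force: [0.1, -0.5, 0.0]
gripper_width: 0.0868
grasp_force: 0.0
```

```bash
python3 -c "
from h import *
go(.519,-.146,.033,-2.2)
s=shot('scene','s3.png');t=shot('top','t3.png')
cv2.imwrite('pics/c6.png',cv2.hconcat([cv2.resize(x,(400,400),interpolation=2)[:,:,::-1] for x in (s[110:230,240:360],t[100:240,240:380])]))"
```

```text
t 6.65 p [ 0.68   -0.1526  0.2876] psi -2.24 tilt -1.0 F [ 0.1 -0.5  0. ] w 0.0868 g 0.0
 wz tot -0.0002  then x -1.611 y -0.004 z 2.546
```

View pics/c6.png

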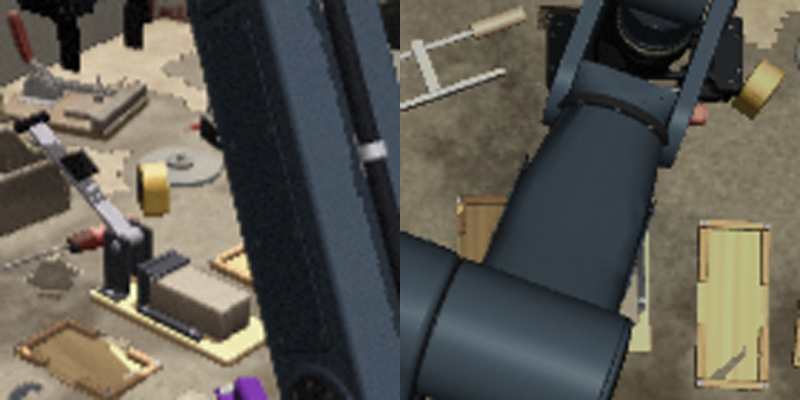

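The bar lies open with its handle at scene crop (30,122), and the block is still under the lip. Now the block.

>>> carry_out(
  commands=[
    {"x": -0.41, "y": 0, "z": 0, "wx": 0, "wy": 0, "wz": 0, "jaw": 1},
    {"x": -0.4, "y": 0, "z": 0, "wx": 0, "wy": 0, "wz": 0, "jaw": 1},
    {"x": -0.4, "y": 0, "z": 0.2, "wx": 0, "wy": 0, "wz": 0, "jaw": 1},
    {"x": -0.4, "y": 0, "z": 0.3, "wx": 0, "wy": 0, "wz": 0, "jaw": 1},
    {"x": 0, "y": 0, "z": 0.5, "wx": 0, "wy": 0, "wz": 0, "jaw": 1},
    {"x": 0, "y": 0, "z": 0.5, "wx": 0, "wy": 0, "wz": 0, "jaw": 1},
    {"x": 0, "y": 0, "z": 0.5, "wx": 0, "wy": 0, "wz": 0, "jaw": 1},
    {"x": 0, "y": 0, "z": 0.4, "wx": 0, "wy": 0, "wz": 0, "jaw": 1},
    {"x": 0, "y": 0, "z": 0.15, "wx": 0, "wy": 0, "wz": 0, "jaw": 1},
    {"x": 0, "y": 0, "z": 0, "wx": 0, "wy": 0, "wz": 0, "jaw": 1},
  ],
)

```text
time_s: 8.0
ee_pos: [0.5251, -0.148, 0.0312]
tool_rot: [0.0, 1.0, -0.019, 0.0]
force: [1.3, 0.5, 0.6]
gripper_width: 0.0868
grasp_force: 0.0
```

>>> carry_out(
  commands=[
    {"x": 0, "y": 0, "z": 0, "wx": 0, "wy": 0, "wz": 0, "jaw": -1},
    {"x": 0, "y": 0, "z": 0, "wx": 0, "wy": 0, "wz": 0, "jaw": -1},
    {"x": 0, "y": 0, "z": 0, "wx": 0, "wy": 0, "wz": 0, "jaw": -1},
    {"x": 0, "y": 0, "z": 0, "wx": 0, "wy": 0, "wz": 0, "jaw": -1},
    {"x": 0, "y": 0, "z": 0, "wx": 0, "wy": 0, "wz": 0, "jaw": -1},
    {"x": 0, "y": 0, "z": 0, "wx": 0, "wy": 0, "wz": 0, "jaw": -1},
    {"x": 0, "y": 0, "z": 0, "wx": 0, "wy": 0, "wz": 0, "jaw": -1},
  ],
  squeeze=20,
)

```text
time_s: 8.88
ee_pos: [0.5239, -0.1475, 0.032]
tool_rot: [0.0, 1.0, -0.019, 0.0]
force: [-0.7, 0.0, 4.6]
gripper_width: 0.052
grasp_force: 20.0
```

>>> carry_out(
  commands=[
    {"x": -0.1, "y": 0, "z": 0, "wx": 0, "wy": 0, "wz": 0, "jaw": -1},
    {"x": -0.1, "y": 0, "z": 0, "wx": 0, "wy": 0, "wz": 0, "jaw": -1},
    {"x": -0.1, "y": 0, "z": 0, "wx": 0, "wy": 0, "wz": 0, "jaw": -1},
    {"x": -0.1, "y": 0, "z": 0, "wx": 0, "wy": 0, "wz": 0, "jaw": -1},
    {"x": 0, "y": 0, "z": 0, "wx": 0, "wy": 0, "wz": 0, "jaw": -1},
    {"x": 0, "y": 0, "z": 0, "wx": 0, "wy": 0, "wz": 0, "jaw": -1},
  ],
)

```text
time_s: 9.62
ee_pos: [0.4828, -0.1462, 0.032]
tool_rot: [0.0, 1.0, -0.019, -0.0]
force: [1.1, -2.2, 8.1]
gripper_width: 0.0523
grasp_force: 19.9
```

```bash
python3 -c "
from h import *
go(.564,-.007,.1,-1)
s=shot('scene','s4.png')
cv2.imwrite('pics/c7.png',cv2.resize(s[150:230,240:360],(600,400),interpolation=2)[:,:,::-1])"
```

```text
t 9.62 p [ 0.4828 -0.1462  0.032 ] psi -2.19 tilt -1.0 F [ 1.1 -2.2  8.1] w 0.0523 g 19.9
 wz tot -0.0066  then x 0.787 y -1.406 z -0.680
```

View pics/c7.png

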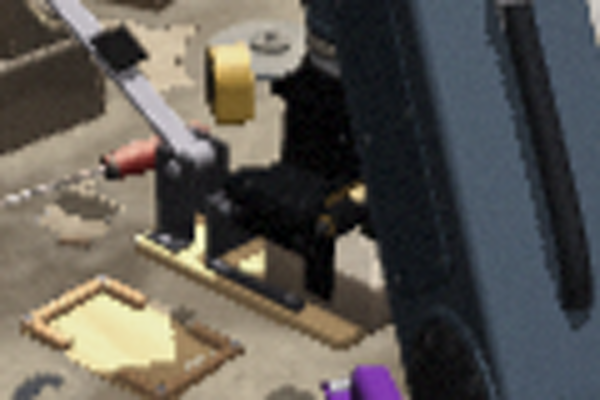

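The block has slid about 41 mm clear of the lip. I lift it and carry it over the block holder.

>>> carry_out(
  commands=[
    {"x": 0, "y": 0, "z": -0.2, "wx": 0, "wy": 0, "wz": 0, "jaw": -1},
    {"x": 0, "y": 0, "z": -0.4, "wx": 0, "wy": 0, "wz": -0.0066, "jaw": -1},
    {"x": 0, "y": 0, "z": -0.3, "wx": 0, "wy": 0, "wz": 0, "jaw": -1},
    {"x": 0.2, "y": -0.35, "z": 0, "wx": 0, "wy": 0, "wz": 0, "jaw": -1},
    {"x": 0.2, "y": -0.35, "z": 0, "wx": 0, "wy": 0, "wz": 0, "jaw": -1},
    {"x": 0.2, "y": -0.35, "z": 0, "wx": 0, "wy": 0, "wz": 0, "jaw": -1},
    {"x": 0.2, "y": -0.35, "z": 0, "wx": 0, "wy": 0, "wz": 0, "jaw": -1},
    {"x": 0, "y": 0, "z": 0, "wx": 0, "wy": 0, "wz": 0, "jaw": -1},
    {"x": 0, "y": 0, "z": 0, "wx": 0, "wy": 0, "wz": 0, "jaw": -1},
  ],
)

```text
time_s: 10.8
ee_pos: [0.5632, -0.0072, 0.1201]
tool_rot: [-0.0, 1.0, -0.008, -0.003]
force: [-1.0, -0.6, -1.4]
gripper_width: 0.0516
grasp_force: 20.0
```

```bash
python3 -c "
from h import *
go(.565,-.006,.024,-1)
s=shot('scene','s5.png')
cv2.imwrite('pics/c8.png',cv2.resize(s[120:240,200:320],(600,600),interpolation=2)[:,:,::-1])"
```

```text
t 10.8 p [ 0.5632 -0.0072  0.1201] psi -0.96 tilt -1.0 F [-1.  -0.6 -1.4] w 0.0516 g 20.0
 wz tot 0.0002  then x 0.018 y -0.012 z 0.961
```

View pics/c8.png

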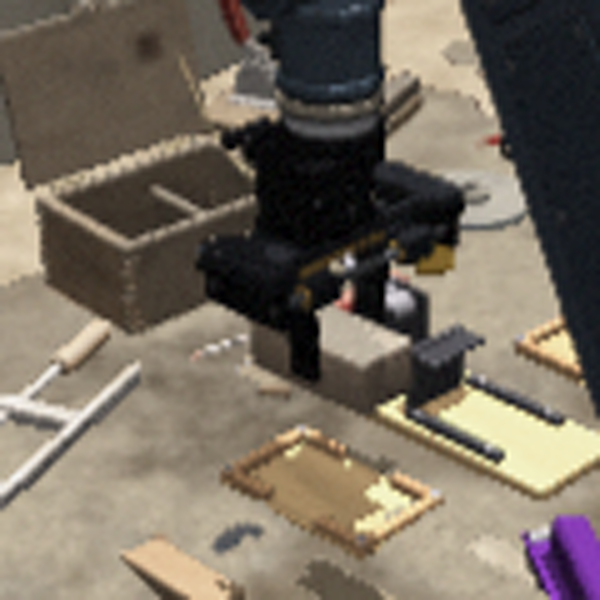

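```bash
python3 -c "
from h import *
K,R,t=P('scene');o=-R.T@t
for u,v in((253,362),(367,412),(250,322),(367,366),(305,375)):
    d=R.T@np.linalg.solve(K,[200+u/5-.4,120+v/5-.4,1.]); print((o+d*(.019-o[1])/d[1]).round(4))
for z in(.1,.0): print(proj('scene',[.5632,.019,.12]))
"
```

```text
[0.62   0.019  0.1064]
[0.5092 0.019  0.1095]
[0.6212 0.019  0.1386]
[0.5086 0.019  0.146 ]
[0.5679 0.019  0.1159]
[261.5 194. ]
[261.5 194. ]
```

```bash
python3 -c "
from h import *
w=[]
for u,v,z in((225,475,.013),(303,430,.016),(440,495,.014),(360,550,.008)):
    w.append(ray('scene',200+u/5-.4,120+v/5-.4,z)); print(w[-1])
print(np.mean(w,0))
"
```

```text
[0.635  0.0383 0.013 ]
[ 0.6325 -0.0414  0.016 ]
[ 0.4985 -0.0457  0.014 ]
[0.5007 0.0372 0.008 ]
[ 0.566675 -0.0029    0.01275 ]
```

>>> carry_out(
  commands=[
    {"x": 0.06, "y": -0.02, "z": 0.25, "wx": 0, "wy": 0, "wz": 0, "jaw": -1},
    {"x": 0, "y": 0, "z": 0.3, "wx": 0, "wy": 0, "wz": 0, "jaw": -1},
    {"x": 0, "y": 0, "z": 0.2, "wx": 0, "wy": 0, "wz": 0, "jaw": -1},
    {"x": 0, "y": 0, "z": 0.1, "wx": 0, "wy": 0, "wz": 0, "jaw": -1},
    {"x": 0, "y": 0, "z": 0.06, "wx": 0, "wy": 0, "wz": 0, "jaw": -1},
    {"x": 0, "y": 0, "z": 0.04, "wx": 0, "wy": 0, "wz": 0, "jaw": -1},
    {"x": 0, "y": 0, "z": 0, "wx": 0, "wy": 0, "wz": 0, "jaw": -1},
    {"x": 0, "y": 0, "z": 0, "wx": 0, "wy": 0, "wz": 0, "jaw": -1},
  ],
)

```text
time_s: 11.85
ee_pos: [0.5726, -0.0054, 0.0271]
tool_rot: [0.0, 1.0, -0.009, 0.001]
force: [0.2, 0.5, -2.1]
gripper_width: 0.0518
grasp_force: 20.0
```

>>> carry_out(
  commands=[
    {"x": -0.03, "y": 0, "z": 0.02, "wx": 0, "wy": 0, "wz": 0, "jaw": -1},
    {"x": 0, "y": 0, "z": 0.03, "wx": 0, "wy": 0, "wz": 0, "jaw": -1},
    {"x": 0, "y": 0, "z": 0, "wx": 0, "wy": 0, "wz": 0, "jaw": -1},
    {"x": 0, "y": 0, "z": 0, "wx": 0, "wy": 0, "wz": 0, "jaw": -1},
  ],
)

```text
time_s: 12.35
ee_pos: [0.5688, -0.0052, 0.0229]
tool_rot: [0.0, 1.0, -0.008, -0.0]
force: [-2.4, 0.3, 8.7]
gripper_width: 0.0516
grasp_force: 20.0
```

>>> carry_out(
  commands=[
    {"x": 0, "y": 0, "z": 0, "wx": 0, "wy": 0, "wz": 0, "jaw": 1},
    {"x": 0, "y": 0, "z": 0, "wx": 0, "wy": 0, "wz": 0, "jaw": 1},
    {"x": 0, "y": 0, "z": 0, "wx": 0, "wy": 0, "wz": 0, "jaw": 1},
    {"x": 0, "y": 0, "z": -0.2, "wx": 0, "wy": 0, "wz": 0, "jaw": 1},
    {"x": 0, "y": 0, "z": -0.5, "wx": 0, "wy": 0, "wz": -0.045, "jaw": 1},
    {"x": 0, "y": 0, "z": -0.5, "wx": 0, "wy": 0, "wz": -0.045, "jaw": 1},
    {"x": 0, "y": 0, "z": -0.1, "wx": 0, "wy": 0, "wz": -0.045, "jaw": 1},
    {"x": 0, "y": 0, "z": 0, "wx": 0, "wy": 0, "wz": 0, "jaw": 1},
  ],
)

```text
time_s: 13.35
ee_pos: [0.5698, -0.0054, 0.1526]
tool_rot: [0.0, 0.98, 0.201, 0.001]
force: [0.3, 0.2, -1.3]
gripper_width: 0.087
grasp_force: 0.0
```

```bash
python3 -c "
from h import *
go(.507,.2855,.15,23.8)
s=shot('scene','s6.png')
cv2.imwrite('pics/c9.png',cv2.resize(s[150:290,150:330],(720,560),interpolation=2)[:,:,::-1])"
```

```text
t 13.35 p [ 0.5698 -0.0054  0.1526] psi 23.21 tilt -1.0 F [ 0.3  0.2 -1.3] w 0.087 g 0.0
 wz tot -0.0033  then x 0.599 y -2.916 z 0.026
```

View pics/c9.png

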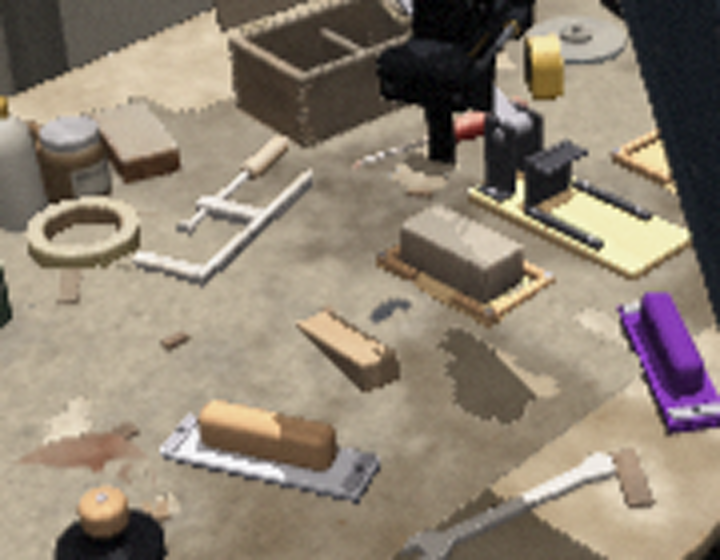

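The block sits flat inside its holder, at crop (465,255). Next the long board, at crop (265,445).

>>> carry_out(
  commands=[
    {"x": 0.1, "y": -0.486, "z": 0, "wx": 0, "wy": 0, "wz": -0.0033, "jaw": 1},
    {"x": 0.1, "y": -0.486, "z": 0, "wx": 0, "wy": 0, "wz": 0, "jaw": 1},
    {"x": 0.1, "y": -0.486, "z": 0, "wx": 0, "wy": 0, "wz": 0, "jaw": 1},
    {"x": 0.1, "y": -0.486, "z": 0, "wx": 0, "wy": 0, "wz": 0, "jaw": 1},
    {"x": 0.1, "y": -0.486, "z": 0, "wx": 0, "wy": 0, "wz": 0, "jaw": 1},
    {"x": 0.1, "y": -0.486, "z": 0, "wx": 0, "wy": 0, "wz": 0, "jaw": 0.4},
    {"x": 0, "y": 0, "z": 0.2, "wx": 0, "wy": 0, "wz": 0, "jaw": 0.4},
    {"x": 0, "y": 0, "z": 0.3, "wx": 0, "wy": 0, "wz": 0, "jaw": 0.4},
    {"x": 0, "y": 0, "z": 0, "wx": 0, "wy": 0, "wz": 0, "jaw": 0.4},
    {"x": 0, "y": 0, "z": 0, "wx": 0, "wy": 0, "wz": 0, "jaw": 0.4},
  ],
)

```text
time_s: 14.65
ee_pos: [0.5065, 0.2855, 0.1012]
tool_rot: [0.0, 0.978, 0.206, -0.0]
force: [0.4, 0.5, -0.2]
gripper_width: 0.0617
grasp_force: 0.0
```

```bash
python3 -c "
from h import *
go(.507,.2855,.022,23.8)"
```

```text
t 14.65 p [0.5065 0.2855 0.1012] psi 23.83 tilt -1.0 F [ 0.4  0.5 -0.2] w 0.0617 g 0.0
 wz tot 0.0002  then x 0.005 y 0.002 z 0.792
```

>>> carry_out(
  commands=[
    {"x": 0, "y": 0, "z": 0.35, "wx": 0, "wy": 0, "wz": 0, "jaw": 0.4},
    {"x": 0, "y": 0, "z": 0.25, "wx": 0, "wy": 0, "wz": 0, "jaw": 0.4},
    {"x": 0, "y": 0, "z": 0.15, "wx": 0, "wy": 0, "wz": 0, "jaw": 0.4},
    {"x": 0, "y": 0, "z": 0.04, "wx": 0, "wy": 0, "wz": 0, "jaw": 0.4},
    {"x": 0, "y": 0, "z": 0, "wx": 0, "wy": 0, "wz": 0, "jaw": -1},
    {"x": 0, "y": 0, "z": 0, "wx": 0, "wy": 0, "wz": 0, "jaw": -1},
    {"x": 0, "y": 0, "z": 0, "wx": 0, "wy": 0, "wz": 0, "jaw": -1},
    {"x": 0, "y": 0, "z": 0, "wx": 0, "wy": 0, "wz": 0, "jaw": -1},
    {"x": 0, "y": 0, "z": 0, "wx": 0, "wy": 0, "wz": 0, "jaw": -1},
    {"x": 0, "y": 0, "z": 0, "wx": 0, "wy": 0, "wz": 0, "jaw": -1},
  ],
  squeeze=30,
)

```text
time_s: 15.9
ee_pos: [0.5067, 0.2859, 0.023]
tool_rot: [-0.0, 0.978, 0.207, 0.0]
force: [-0.8, 0.8, 3.6]
gripper_width: 0.0279
grasp_force: 30.0
```

>>> carry_out(
  commands=[
    {"x": 0, "y": 0, "z": -0.2, "wx": 0, "wy": 0, "wz": 0, "jaw": -1},
    {"x": 0, "y": 0, "z": -0.4, "wx": 0, "wy": 0, "wz": 0, "jaw": -1},
    {"x": 0, "y": 0, "z": -0.5, "wx": 0, "wy": 0, "wz": 0.04, "jaw": -1},
    {"x": 0, "y": 0, "z": -0.5, "wx": 0, "wy": 0, "wz": 0.04, "jaw": -1},
    {"x": 0, "y": 0, "z": -0.3, "wx": 0, "wy": 0, "wz": 0.04, "jaw": -1},
    {"x": 0, "y": 0, "z": 0, "wx": 0, "wy": 0, "wz": 0.037, "jaw": -1},
    {"x": 0, "y": 0, "z": 0, "wx": 0, "wy": 0, "wz": 0, "jaw": -1},
    {"x": 0, "y": 0, "z": 0, "wx": 0, "wy": 0, "wz": 0, "jaw": -1},
  ],
)

```text
time_s: 16.9
ee_pos: [0.5057, 0.2853, 0.2115]
tool_rot: [0.0, 0.999, -0.037, -0.001]
force: [0.3, 0.2, -3.3]
gripper_width: 0.0277
grasp_force: 30.0
```

```bash
python3 -c "
from h import *
go(.505,-.2935,.1,-4.4)
s=shot('scene','s7.png');t=shot('top','t7.png')
cv2.imwrite('pics/c10.png',cv2.hconcat([cv2.resize(x,(400,400),interpolation=2)[:,:,::-1] for x in (s[150:290,150:290],t[140:260,130:250])]))"
```

```text
t 16.9 p [0.5057 0.2853 0.2115] psi -4.27 tilt -1.0 F [ 0.3  0.2 -3.3] w 0.0277 g 30.0
 wz tot 0.0007  then x 0.437 y 5.772 z 1.115
```

View pics/c10.png

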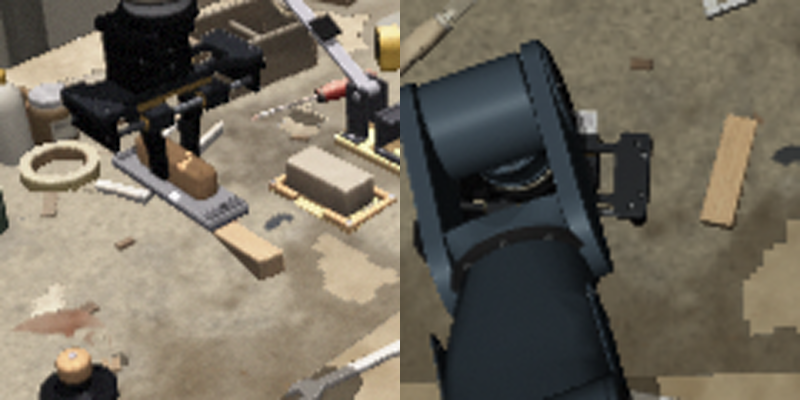

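The board is held level, at left crop (180,180). I carry it to the long holder.

>>> carry_out(
  commands=[
    {"x": 0.037, "y": 0.481, "z": 0, "wx": 0, "wy": 0, "wz": 0, "jaw": -1},
    {"x": 0.037, "y": 0.481, "z": 0, "wx": 0, "wy": 0, "wz": 0, "jaw": -1},
    {"x": 0.037, "y": 0.481, "z": 0, "wx": 0, "wy": 0, "wz": 0, "jaw": -1},
    {"x": 0.037, "y": 0.481, "z": 0, "wx": 0, "wy": 0, "wz": 0, "jaw": -1},
    {"x": 0.037, "y": 0.481, "z": 0, "wx": 0, "wy": 0, "wz": 0, "jaw": -1},
    {"x": 0.037, "y": 0.481, "z": 0, "wx": 0, "wy": 0, "wz": 0, "jaw": -1},
    {"x": 0.037, "y": 0.481, "z": 0, "wx": 0, "wy": 0, "wz": 0, "jaw": -1},
    {"x": 0.037, "y": 0.481, "z": 0, "wx": 0, "wy": 0, "wz": 0, "jaw": -1},
    {"x": 0.037, "y": 0.481, "z": 0, "wx": 0, "wy": 0, "wz": 0, "jaw": -1},
    {"x": 0.037, "y": 0.481, "z": 0, "wx": 0, "wy": 0, "wz": 0, "jaw": -1},
  ],
)

```text
time_s: 18.25
ee_pos: [0.5065, -0.1983, 0.2121]
tool_rot: [-0.0, 0.999, -0.038, -0.0]
force: [0.9, -0.5, -2.8]
gripper_width: 0.0282
grasp_force: 30.0
```

>>> carry_out(
  commands=[
    {"x": 0.037, "y": 0.481, "z": 0, "wx": 0, "wy": 0, "wz": 0, "jaw": -1},
    {"x": 0.03, "y": 0.481, "z": 0, "wx": 0, "wy": 0, "wz": 0, "jaw": -1},
    {"x": 0, "y": 0, "z": 0.5, "wx": 0, "wy": 0, "wz": 0, "jaw": -1},
    {"x": 0, "y": 0, "z": 0.5, "wx": 0, "wy": 0, "wz": 0, "jaw": -1},
    {"x": 0, "y": 0, "z": 0.2, "wx": 0, "wy": 0, "wz": 0, "jaw": -1},
    {"x": 0, "y": 0, "z": 0, "wx": 0, "wy": 0, "wz": 0, "jaw": -1},
    {"x": 0, "y": 0, "z": 0, "wx": 0, "wy": 0, "wz": 0, "jaw": -1},
  ],
)

```text
time_s: 19.12
ee_pos: [0.5069, -0.2938, 0.0932]
tool_rot: [0.001, 0.999, -0.038, 0.001]
force: [0.6, -0.7, -2.1]
gripper_width: 0.0274
grasp_force: 30.0
```

```bash
python3 -c "
from h import *
go(.5045,-.2935,.029,-4.4)"
```

```text
t 19.12 p [ 0.5069 -0.2938  0.0932] psi -4.34 tilt -1.0 F [ 0.6 -0.7 -2.1] w 0.0274 g 30.0
 wz tot 0.0003  then x -0.024 y -0.001 z 0.642
```

>>> carry_out(
  commands=[
    {"x": -0.02, "y": 0, "z": 0.2, "wx": 0, "wy": 0, "wz": 0, "jaw": -1},
    {"x": 0, "y": 0, "z": 0.2, "wx": 0, "wy": 0, "wz": 0, "jaw": -1},
    {"x": 0, "y": 0, "z": 0.1, "wx": 0, "wy": 0, "wz": 0, "jaw": -1},
    {"x": 0, "y": 0, "z": 0.06, "wx": 0, "wy": 0, "wz": 0, "jaw": -1},
    {"x": 0, "y": 0, "z": 0.05, "wx": 0, "wy": 0, "wz": 0, "jaw": -1},
    {"x": 0, "y": 0, "z": 0.02, "wx": 0, "wy": 0, "wz": 0, "jaw": -1},
    {"x": 0, "y": 0, "z": 0, "wx": 0, "wy": 0, "wz": 0, "jaw": -1},
    {"x": 0, "y": 0, "z": 0, "wx": 0, "wy": 0, "wz": 0, "jaw": -1},
  ],
)

```text
time_s: 20.12
ee_pos: [0.5043, -0.2932, 0.0298]
tool_rot: [0.0, 0.999, -0.038, 0.0]
force: [0.2, 0.4, -2.6]
gripper_width: 0.0278
grasp_force: 30.0
```

>>> carry_out(
  commands=[
    {"x": 0, "y": 0, "z": 0.015, "wx": 0, "wy": 0, "wz": 0, "jaw": -1},
    {"x": 0, "y": 0, "z": 0, "wx": 0, "wy": 0, "wz": 0, "jaw": -1},
    {"x": 0, "y": 0, "z": 0, "wx": 0, "wy": 0, "wz": 0, "jaw": -1},
  ],
)

```text
time_s: 20.5
ee_pos: [0.5044, -0.2933, 0.029]
tool_rot: [0.0, 0.999, -0.038, 0.0]
force: [-0.6, 1.3, 5.8]
gripper_width: 0.0279
grasp_force: 30.0
```

>>> carry_out(
  commands=[
    {"x": 0, "y": 0, "z": 0, "wx": 0, "wy": 0, "wz": 0, "jaw": 0.4},
    {"x": 0, "y": 0, "z": 0, "wx": 0, "wy": 0, "wz": 0, "jaw": 0.4},
    {"x": 0, "y": 0, "z": 0, "wx": 0, "wy": 0, "wz": 0, "jaw": 0.4},
    {"x": 0, "y": 0, "z": -0.2, "wx": 0, "wy": 0, "wz": 0, "jaw": 0.4},
    {"x": 0, "y": 0, "z": -0.5, "wx": 0, "wy": 0, "wz": 0, "jaw": 0.4},
    {"x": 0, "y": 0, "z": -0.5, "wx": 0, "wy": 0, "wz": 0, "jaw": 0.4},
    {"x": 0, "y": 0, "z": -0.5, "wx": 0, "wy": 0, "wz": 0, "jaw": 0.4},
    {"x": 0, "y": 0, "z": 0, "wx": 0, "wy": 0, "wz": 0, "jaw": 0.4},
    {"x": 0, "y": 0, "z": 0, "wx": 0, "wy": 0, "wz": 0, "jaw": 0.4},
  ],
)

```text
time_s: 21.62
ee_pos: [0.5036, -0.2926, 0.1975]
tool_rot: [-0.0, 0.999, -0.038, -0.0]
force: [-0.2, 0.4, -1.1]
gripper_width: 0.0611
grasp_force: 0.0
```

```bash
python3 -c "
from h import *
go(.510,.4345,.1,-4.4)"
```

```text
t 21.62 p [ 0.5036 -0.2926  0.1975] psi -4.36 tilt -1.0 F [-0.2  0.4 -1.1] w 0.0611 g 0.0
 wz tot 0.0002  then x -0.494 y -7.254 z 0.975
```

>>> carry_out(
  commands=[
    {"x": -0.033, "y": -0.484, "z": 0, "wx": 0, "wy": 0, "wz": 0, "jaw": 0.4},
    {"x": -0.033, "y": -0.484, "z": 0, "wx": 0, "wy": 0, "wz": 0, "jaw": 0.4},
    {"x": -0.033, "y": -0.484, "z": 0, "wx": 0, "wy": 0, "wz": 0, "jaw": 0.4},
    {"x": -0.033, "y": -0.484, "z": 0, "wx": 0, "wy": 0, "wz": 0, "jaw": 0.4},
    {"x": -0.033, "y": -0.484, "z": 0, "wx": 0, "wy": 0, "wz": 0, "jaw": 0.4},
    {"x": -0.033, "y": -0.484, "z": 0, "wx": 0, "wy": 0, "wz": 0, "jaw": 0.4},
    {"x": -0.033, "y": -0.484, "z": 0, "wx": 0, "wy": 0, "wz": 0, "jaw": 0.4},
    {"x": -0.033, "y": -0.484, "z": 0, "wx": 0, "wy": 0, "wz": 0, "jaw": 0.4},
    {"x": -0.033, "y": -0.484, "z": 0, "wx": 0, "wy": 0, "wz": 0, "jaw": 0.4},
    {"x": -0.033, "y": -0.484, "z": 0, "wx": 0, "wy": 0, "wz": 0, "jaw": 0.4},
  ],
)

```text
time_s: 22.88
ee_pos: [0.5065, 0.1934, 0.1958]
tool_rot: [0.0, 0.999, -0.038, -0.002]
force: [0.5, -1.5, 0.0]
gripper_width: 0.0608
grasp_force: 0.0
```

>>> carry_out(
  commands=[
    {"x": -0.033, "y": -0.484, "z": 0, "wx": 0, "wy": 0, "wz": 0, "jaw": 0.5},
    {"x": -0.033, "y": -0.484, "z": 0, "wx": 0, "wy": 0, "wz": 0, "jaw": 0.5},
    {"x": -0.033, "y": -0.484, "z": 0, "wx": 0, "wy": 0, "wz": 0, "jaw": 0.6},
    {"x": -0.033, "y": -0.484, "z": 0, "wx": 0, "wy": 0, "wz": 0, "jaw": 0.6},
    {"x": -0.033, "y": -0.484, "z": 0, "wx": 0, "wy": 0, "wz": 0, "jaw": 0.6},
    {"x": 0, "y": 0, "z": 0.4, "wx": 0, "wy": 0, "wz": 0, "jaw": 0.6},
    {"x": 0, "y": 0, "z": 0.4, "wx": 0, "wy": 0, "wz": 0, "jaw": 0.6},
    {"x": 0, "y": 0, "z": 0, "wx": 0, "wy": 0, "wz": 0, "jaw": 0.6},
    {"x": 0, "y": 0, "z": 0, "wx": 0, "wy": 0, "wz": 0, "jaw": 0.6},
  ],
)

```text
time_s: 24.0
ee_pos: [0.5102, 0.4346, 0.1178]
tool_rot: [0.0, 0.999, -0.038, -0.0]
force: [0.0, -0.2, 0.8]
gripper_width: 0.0695
grasp_force: 0.0
```

```bash
python3 -c "
from h import *
go(.510,.4345,.030,-4.4)
t=shot('top','t8.png')
hsv=cv2.cvtColor(t[170:245,335:380],cv2.COLOR_RGB2HSV)
for nm,lo,hi,z in(('plate',[0,0,130],[179,45,255],.018),('grip',[5,100,120],[22,255,255],.05)):
    m=cv2.morphologyEx(cv2.inRange(hsv,np.array(lo),np.array(hi)),cv2.MORPH_CLOSE,np.ones((5,5)))
    c=max(cv2.findContours(m,0,2)[0],key=cv2.contourArea).reshape(-1,2)+[335,170]
    w=np.array([ray('top',u,v,z)[:2] for u,v in c],np.float32)*1000; print(nm,cv2.minAreaRect(w))
"
```

```text
t 24.0 p [0.5102 0.4346 0.1178] psi -4.38 tilt -1.0 F [ 0.  -0.2  0.8] w 0.0695 g 0.0
 wz tot 0.0001  then x -0.002 y 0.001 z 0.878
plate ((504.5943908691406, -292.74835205078125), (49.10704803466797, 168.48097229003906), 85.39830017089844)
grip ((472.1607971191406, -301.1771545410156), (68.36743927001953, 162.9798583984375), 76.9643325805664)
```

The long board measures centred in its holder at (0.5046, -0.2927), at -4.6°. Now the pad.

>>> carry_out(
  commands=[
    {"x": 0, "y": 0, "z": 0.35, "wx": 0, "wy": 0, "wz": 0, "jaw": 0.6},
    {"x": 0, "y": 0, "z": 0.3, "wx": 0, "wy": 0, "wz": 0, "jaw": 0.6},
    {"x": 0, "y": 0, "z": 0.15, "wx": 0, "wy": 0, "wz": 0, "jaw": 0.6},
    {"x": 0, "y": 0, "z": 0.06, "wx": 0, "wy": 0, "wz": 0, "jaw": 0.6},
    {"x": 0, "y": 0, "z": 0, "wx": 0, "wy": 0, "wz": 0, "jaw": -1},
    {"x": 0, "y": 0, "z": 0, "wx": 0, "wy": 0, "wz": 0, "jaw": -1},
    {"x": 0, "y": 0, "z": 0, "wx": 0, "wy": 0, "wz": 0, "jaw": -1},
    {"x": 0, "y": 0, "z": 0, "wx": 0, "wy": 0, "wz": 0, "jaw": -1},
    {"x": 0, "y": 0, "z": 0, "wx": 0, "wy": 0, "wz": 0, "jaw": -1},
    {"x": 0, "y": 0, "z": 0, "wx": 0, "wy": 0, "wz": 0, "jaw": -1},
  ],
  squeeze=25,
)

```text
time_s: 25.3
ee_pos: [0.5101, 0.4344, 0.0325]
tool_rot: [0.0, 0.999, -0.038, 0.0]
force: [-0.7, -2.3, 4.6]
gripper_width: 0.0347
grasp_force: 25.0
```

>>> carry_out(
  commands=[
    {"x": 0, "y": 0, "z": -0.2, "wx": 0, "wy": 0, "wz": 0, "jaw": -1},
    {"x": 0, "y": 0, "z": -0.4, "wx": 0, "wy": 0, "wz": 0, "jaw": -1},
    {"x": 0, "y": 0, "z": -0.5, "wx": 0, "wy": 0, "wz": 0, "jaw": -1},
    {"x": 0, "y": 0, "z": -0.5, "wx": 0, "wy": 0, "wz": 0, "jaw": -1},
    {"x": 0, "y": 0, "z": -0.2, "wx": 0, "wy": 0, "wz": 0, "jaw": -1},
    {"x": 0, "y": 0, "z": 0, "wx": 0, "wy": 0, "wz": 0, "jaw": -1},
    {"x": 0, "y": 0, "z": 0, "wx": 0, "wy": 0, "wz": 0, "jaw": -1},
  ],
)

```text
time_s: 26.18
ee_pos: [0.509, 0.4342, 0.2109]
tool_rot: [0.001, 0.999, -0.038, -0.001]
force: [0.1, 0.7, -1.0]
gripper_width: 0.0348
grasp_force: 25.0
```

```bash
python3 -c "
from h import *
go(.477,-.432,.1,-4.4)
s=shot('scene','s9.png')
cv2.imwrite('pics/c11.png',cv2.resize(s[120:300,100:300],(600,540),interpolation=2)[:,:,::-1])"
```

```text
t 26.18 p [0.509  0.4342 0.2109] psi -4.36 tilt -1.0 F [ 0.1  0.7 -1. ] w 0.0348 g 25.0
 wz tot 0.0002  then x 0.346 y 8.661 z 1.109
```

View pics/c11.png

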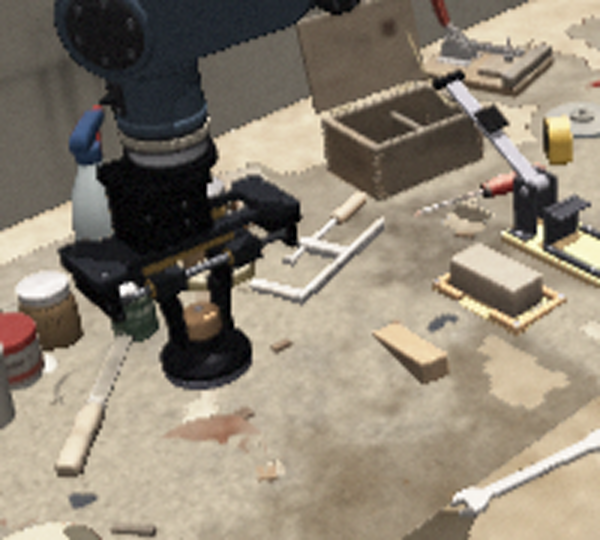

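The pad hangs level at crop (206,350). I carry it to the round holder.

>>> carry_out(
  commands=[
    {"x": 0.019, "y": 0.481, "z": 0, "wx": 0, "wy": 0, "wz": 0, "jaw": -1},
    {"x": 0.019, "y": 0.481, "z": 0, "wx": 0, "wy": 0, "wz": 0, "jaw": -1},
    {"x": 0.019, "y": 0.481, "z": 0, "wx": 0, "wy": 0, "wz": 0, "jaw": -1},
    {"x": 0.019, "y": 0.481, "z": 0, "wx": 0, "wy": 0, "wz": 0, "jaw": -1},
    {"x": 0.019, "y": 0.481, "z": 0, "wx": 0, "wy": 0, "wz": 0, "jaw": -1},
    {"x": 0.019, "y": 0.481, "z": 0, "wx": 0, "wy": 0, "wz": 0, "jaw": -1},
    {"x": 0.019, "y": 0.481, "z": 0, "wx": 0, "wy": 0, "wz": 0, "jaw": -1},
    {"x": 0.019, "y": 0.481, "z": 0, "wx": 0, "wy": 0, "wz": 0, "jaw": -1},
    {"x": 0.019, "y": 0.481, "z": 0, "wx": 0, "wy": 0, "wz": 0, "jaw": -1},
  ],
)

```text
time_s: 27.35
ee_pos: [0.4932, 0.0004, 0.2108]
tool_rot: [-0.0, 0.999, -0.038, -0.001]
force: [0.5, 0.6, -2.6]
gripper_width: 0.0345
grasp_force: 25.0
```

>>> carry_out(
  commands=[
    {"x": 0.019, "y": 0.481, "z": 0, "wx": 0, "wy": 0, "wz": 0, "jaw": -1},
    {"x": 0.019, "y": 0.481, "z": 0, "wx": 0, "wy": 0, "wz": 0, "jaw": -1},
    {"x": 0.019, "y": 0.481, "z": 0, "wx": 0, "wy": 0, "wz": 0, "jaw": -1},
    {"x": 0.019, "y": 0.481, "z": 0, "wx": 0, "wy": 0, "wz": 0, "jaw": -1},
    {"x": 0.019, "y": 0.481, "z": 0, "wx": 0, "wy": 0, "wz": 0, "jaw": -1},
    {"x": 0.019, "y": 0.481, "z": 0, "wx": 0, "wy": 0, "wz": 0, "jaw": -1},
    {"x": 0.019, "y": 0.481, "z": 0, "wx": 0, "wy": 0, "wz": 0, "jaw": -1},
    {"x": 0.019, "y": 0.481, "z": 0, "wx": 0, "wy": 0, "wz": 0, "jaw": -1},
    {"x": 0.019, "y": 0.481, "z": 0, "wx": 0, "wy": 0, "wz": 0, "jaw": -1},
    {"x": 0, "y": 0, "z": 0.1, "wx": 0, "wy": 0, "wz": 0, "jaw": -1},
  ],
)

```text
time_s: 28.6
ee_pos: [0.4778, -0.4357, 0.2008]
tool_rot: [0.001, 0.999, -0.04, 0.0]
force: [0.1, 1.9, -2.1]
gripper_width: 0.0345
grasp_force: 25.0
```

>>> carry_out(
  commands=[
    {"x": 0, "y": 0, "z": 0.5, "wx": 0, "wy": 0, "wz": 0, "jaw": -1},
    {"x": 0, "y": 0, "z": 0.5, "wx": 0, "wy": 0, "wz": 0, "jaw": -1},
    {"x": 0, "y": 0, "z": 0.1, "wx": 0, "wy": 0, "wz": 0, "jaw": -1},
    {"x": 0, "y": 0, "z": 0, "wx": 0, "wy": 0, "wz": 0, "jaw": -1},
    {"x": 0, "y": 0, "z": 0, "wx": 0, "wy": 0, "wz": 0, "jaw": -1},
  ],
)

```text
time_s: 29.22
ee_pos: [0.4795, -0.4323, 0.0941]
tool_rot: [0.002, 0.999, -0.038, 0.001]
force: [0.6, 0.3, -1.9]
gripper_width: 0.0343
grasp_force: 25.0
```

```bash
python3 -c "
from h import *
print(ray('scene',100+206/3-.3,120+360/3-.3,.193))
go(.477,-.432,.0385,-4.4)"
```

```text
[0.4925 0.4432 0.193 ]
t 29.23 p [ 0.4795 -0.4323  0.0941] psi -4.34 tilt -1.0 F [ 0.6  0.3 -1.9] w 0.0343 g 25.0
 wz tot 0.0003  then x -0.025 y -0.001 z 0.556
```

>>> carry_out(
  commands=[
    {"x": -0.025, "y": 0, "z": 0.2, "wx": 0, "wy": 0, "wz": 0, "jaw": -1},
    {"x": 0, "y": 0, "z": 0.15, "wx": 0, "wy": 0, "wz": 0, "jaw": -1},
    {"x": 0, "y": 0, "z": 0.08, "wx": 0, "wy": 0, "wz": 0, "jaw": -1},
    {"x": 0, "y": 0, "z": 0.05, "wx": 0, "wy": 0, "wz": 0, "jaw": -1},
    {"x": 0, "y": 0, "z": 0.04, "wx": 0, "wy": 0, "wz": 0, "jaw": -1},
    {"x": 0, "y": 0, "z": 0.02, "wx": 0, "wy": 0, "wz": 0, "jaw": -1},
    {"x": 0, "y": 0, "z": 0, "wx": 0, "wy": 0, "wz": 0, "jaw": -1},
    {"x": 0, "y": 0, "z": 0, "wx": 0, "wy": 0, "wz": 0, "jaw": -1},
  ],
)

```text
time_s: 30.22
ee_pos: [0.4758, -0.4311, 0.0386]
tool_rot: [0.0, 0.999, -0.038, 0.0]
force: [-0.5, 1.4, 2.4]
gripper_width: 0.0346
grasp_force: 25.0
```

>>> carry_out(
  commands=[
    {"x": 0, "y": 0, "z": 0, "wx": 0, "wy": 0, "wz": 0, "jaw": 0.4},
    {"x": 0, "y": 0, "z": 0, "wx": 0, "wy": 0, "wz": 0, "jaw": 0.4},
    {"x": 0, "y": 0, "z": 0, "wx": 0, "wy": 0, "wz": 0, "jaw": 0.4},
    {"x": 0, "y": 0, "z": -0.2, "wx": 0, "wy": 0, "wz": 0, "jaw": 0.4},
    {"x": 0, "y": 0, "z": -0.5, "wx": 0, "wy": 0, "wz": 0, "jaw": 0.4},
    {"x": 0, "y": 0, "z": -0.5, "wx": 0, "wy": 0, "wz": 0, "jaw": 0.4},
    {"x": 0, "y": 0, "z": -0.5, "wx": 0, "wy": 0, "wz": 0, "jaw": 0.4},
    {"x": 0, "y": -0.5, "z": 0, "wx": 0, "wy": 0, "wz": 0, "jaw": 0.4},
    {"x": 0, "y": -0.5, "z": 0, "wx": 0, "wy": 0, "wz": 0, "jaw": 0.4},
    {"x": 0, "y": -0.5, "z": 0, "wx": 0, "wy": 0, "wz": 0, "jaw": 0.4},
  ],
)

```text
time_s: 31.48
ee_pos: [0.4873, -0.2804, 0.2098]
tool_rot: [0.001, 0.999, -0.038, 0.001]
force: [0.5, 0.4, 0.3]
gripper_width: 0.0608
grasp_force: 0.0
```

>>> carry_out(
  commands=[
    {"x": 0, "y": -0.5, "z": 0, "wx": 0, "wy": 0, "wz": 0, "jaw": 0.4},
    {"x": 0, "y": -0.5, "z": 0, "wx": 0, "wy": 0, "wz": 0, "jaw": 0.4},
    {"x": 0, "y": -0.5, "z": 0, "wx": 0, "wy": 0, "wz": 0, "jaw": 0.4},
    {"x": 0, "y": -0.5, "z": 0, "wx": 0, "wy": 0, "wz": 0, "jaw": 0.4},
    {"x": 0, "y": -0.5, "z": 0, "wx": 0, "wy": 0, "wz": 0, "jaw": 0.4},
    {"x": 0, "y": -0.5, "z": 0, "wx": 0, "wy": 0, "wz": 0, "jaw": 0.4},
    {"x": 0, "y": -0.5, "z": 0, "wx": 0, "wy": 0, "wz": 0, "jaw": 0.4},
    {"x": 0, "y": -0.5, "z": 0, "wx": 0, "wy": 0, "wz": 0, "jaw": 0.4},
    {"x": 0, "y": -0.5, "z": 0, "wx": 0, "wy": 0, "wz": 0, "jaw": 0.4},
    {"x": 0, "y": -0.5, "z": 0, "wx": 0, "wy": 0, "wz": 0, "jaw": 0.4},
  ],
)

```text
time_s: 32.72
ee_pos: [0.5256, 0.2188, 0.2097]
tool_rot: [-0.0, 0.999, -0.038, 0.001]
force: [0.4, -0.5, -0.7]
gripper_width: 0.0609
grasp_force: 0.0
```

```bash
python3 -c "
from h import *
go(.5,.2,.2)
s=shot('scene','s10.png');t=shot('top','t10.png')
cv2.imwrite('pics/c12.png',cv2.vconcat([cv2.resize(x,(720,300),interpolation=2)[:,:,::-1] for x in (s[130:230,200:440],t[145:245,200:440])]))"
```

```text
t 32.73 p [0.5256 0.2188 0.2097] psi -4.36 tilt -1.0 F [ 0.4 -0.5 -0.7] w 0.0609 g 0.0
 wz tot 0.0000  then x -0.240 y 0.207 z 0.097
```

View pics/c12.png

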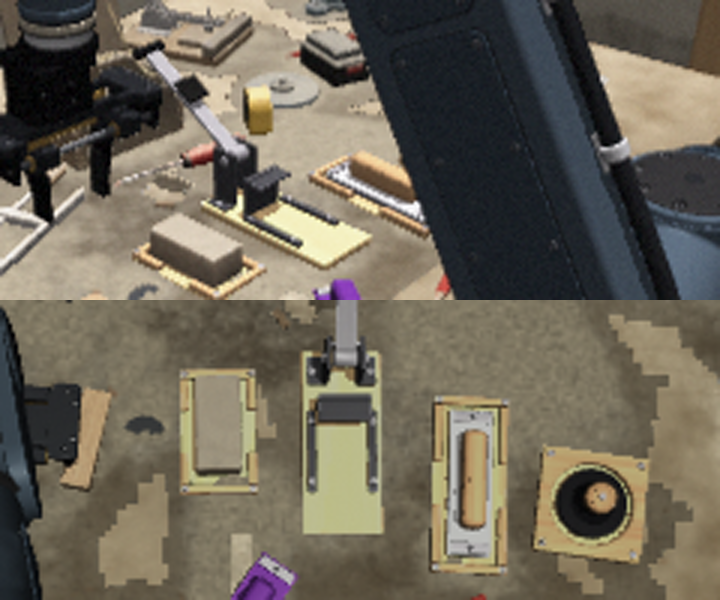

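```bash
python3 -c "
from h import *
for u,v,z in((218,374,.048),(217,470,.048),(196,420,.048),(241,420,.048)): print(ray('top',200+u/3-.3,145+(v-300)/3-.3,z))
import plant; print(plant.finish_job())"
```

```text
[ 0.6325 -0.0067  0.048 ]
[ 0.5212 -0.0025  0.048 ]
[0.5795 0.0197 0.048 ]
[ 0.5781 -0.0313  0.048 ]
the job is handed in; nothing more can be done
None
```

The job is handed in, at about 33 s of the 109 s allowed. In the last pictures all three sanders lie flat in their holders, the press bar is open on its stop, and the wedge was not touched.

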